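# Return rack fittings to the stock bins

## Task

Four loose fittings were left on the bench: a large hexagon nut, a small hexagon nut, a castor wheel and a metal angle cleat. Put each one into the blue bin that already holds one exactly like it, in the free half of the bin beside its fellow, lying flat on the bin's floor and the same way up as it lies now. Leave the tape measure and the padlock that lie among them undisturbed.

Things in the scene. Friction and masses are not known exactly. Their poses are not given: they have to be found in the camera images.
- large_nut: Loose large steel hexagon nut lying flat on the bench: 46 mm across flats (53 mm across corners), 24 mm high, bore 30 mm, 0.19 kg. Origin: centre of the underside; z up along the bore; x points square at one flat, the other flats follow every 60 degrees.
- small_nut: Loose small steel hexagon nut lying flat on the bench: 30 mm across flats (35 mm across corners), 16 mm high, bore 20 mm, 0.06 kg. Origin: centre of the underside; z up along the bore; x points square at one flat, the other flats follow every 60 degrees.
- castor_wheel: Loose castor wheel lying flat on its side: black rubber tread with a grey hub and small steel centre, 50 mm diameter, 22 mm thick (edges chamfered 4 mm), 0.06 kg. Origin: centre of the underside; z up along the axle.
- angle_piece: Loose L-shaped cleat of bare metal angle: flat leg on the bench (50 x 50 mm, 8 thick), upright leg along one edge (8 mm thick in x, 50 long in y, top 50 mm above the bench), 0.28 kg. Origin: centre of the flat leg's underside; x points to the edge with the upright leg, whose middle is at x = +21 mm; y along the upright leg; z up.
- bin_large_nut: Fixed open blue bin, 150 (x) x 122 (y) x 28 mm high, walls 3, floor 4 mm thick. Bins differ only in what lies in them: here a large hexagon nut like the loose one, fixed (within x = +14 to +66 mm). The free half is at x < 0: a part centred at x = -34 mm, y = 0 has room. Origin: centre of the underside; x along the long side to the sample, away from the robot; z up.
- bin_small_nut: Fixed open blue bin, 150 (x) x 122 (y) x 28 mm high, walls 3, floor 4 mm thick. Bins differ only in what lies in them: here a small hexagon nut like the loose one, fixed (within x = +14 to +66 mm). The free half is at x < 0: a part centred at x = -34 mm, y = 0 has room. Origin: centre of the underside; x along the long side to the sample, away from the robot; z up.
- bin_castor: Fixed open blue bin, 150 (x) x 122 (y) x 28 mm high, walls 3, floor 4 mm thick. Bins differ only in what lies in them: here a castor wheel like the loose one, fixed (within x = +14 to +66 mm). The free half is at x < 0: a part centred at x = -34 mm, y = 0 has room. Origin: centre of the underside; x along the long side to the sample, away from the robot; z up.
- bin_angle: Fixed open blue bin, 150 (x) x 122 (y) x 28 mm high, walls 3, floor 4 mm thick. Bins differ only in what lies in them: here an angle cleat (50 mm high) like the loose one, fixed (within x = +14 to +66 mm). The free half is at x < 0: a part centred at x = -34 mm, y = 0 has room. Origin: centre of the underside; x along the long side to the sample, away from the robot; z up.
- tape_measure: Loose tape measure, yellow and black case standing upright, 66 (x) x 36 (y) x 58 mm high, 0.3 kg; not to be moved. Origin: centre of the underside, z up.
- padlock: Loose brass padlock lying flat, body 40 (x) x 50 (y) x 20 mm with a steel shackle towards x = +44 mm, 0.25 kg; not to be moved. Origin: on the underside, 12 mm from the body's centre towards the shackle (the body spans x = -32 to +8 mm).

How it is judged:
By the outcome, as a careful person would: the job done as asked, in the order asked, and still so for the second after the job is handed in, with the robot touching nothing.
It also fails if it takes over 96 s, if anything falls off the work surface, if the arm or the gripper's body presses on something with over 40 N, if the wrist force passes 120 N, or if a joint passes its speed limit or range.

## Robot

A 7-joint arm with a two-finger parallel gripper is mounted at the origin on the work surface. World frame = base frame: x ahead of the robot, y to its left, z up, the work surface at z = 0. Lengths are in m, angles in rad, forces in N, time in s.
With the tool pointing down it reaches from about 0.425 to 0.925 m from the base axis. Payload 6.8 kg.
Tool frame: the origin (TCP) lies at the very end of the fingers, on their centre line; the grasp point (between the pads) lies 19 mm behind it; z points along the fingers, y is the line along which they close (so a half turn about z gives the same grasp; the last joint's range is limited). The gripper opens to 85 mm and grips with 20 to 120 N. Pads are 22 mm wide; open, the fingers measure 114 mm over their backs; the gripper's body (76 mm by 85 mm) begins 54 mm behind the grasp point. The pads swing forward as they close: fully open they stand 13 mm farther back than shut.
Start: joints at [-1.23, 0.477, 0.022, 1.555, -0.011, 1.109, -0.083], TCP at [0.293, 0.608, 0.231] pointing down, gripper open.
Joint ranges: [-2.96, 2.96], [-0.34, 2.1], [-1.41, 1.46], [0.24, 2.44], [-1.37, 4.51], [0.17, 1.92], [-2.96, 2.96]. Speed limits (rad/s): [2.39, 2.39, 3.14, 3.14, 3.14, 3.14, 3.14].

## Interface

Orientations are given as a unit quaternion [w, x, y, z].
In Python, from station import bot gives the robot as it stands. The module is installed in compiled form; this text tells all that it offers.
- The arm moves only by the shell command python3 -m jog 'ROWS' [OPENING] [FORCE]. ROWS is JSON, a list of rows, each a list of 4 numbers: the shift along the tool's x, y, z in cm, then the turn about the tool's z in rad. In form: [[x, y, z, spin], ...]. A call has 1 to 20 rows; each row is the pose to reach, as a shift and turn from the pose commanded when the call began, along the tool's axes at that moment; what a row does not reach only later rows make up. A row lasts 1/12 s, in which the tool goes at most 41.7 mm and 7.16 degrees, less where a joint would pass 70% of its speed; a pose out of reach is approached as far as the arm can. A call with a gripper value outside its range is refused whole. OPENING is the closure, from -1 (fully open) to 1 (shut), set as the call begins (- or left out, the last holds). The fingers move at their own pace and stop on an object; FORCE is the grip in N (left out, the last holds). Time passes only in rows, so rows that repeat a pose let the fingers close. It gives the time, the measured TCP pose, the force, the opening and the grip force at its end, in the units of the state.
- bot.get_obs(): the state, without advancing time (a new reading comes with each control period).
- bot.read_camera(name): name is "scene" or "top"; returns a dict with "pixels" (400x640x3 uint8, red, green, blue), "depth" (400x640 float32, m along the optical axis (not along the pixel's ray), 0 where there is no reading), "fovy" (degrees; the focal length in pixels is half the picture's height over the tangent of half this angle, whatever the lens; pixels are square), "cx", "cy" (the principal point, pixels), "pose" (4x4, takes a point from camera to world coordinates). Camera axes: x right, y down, z forward; pixel columns grow to the right and rows downward; lengths in m; the calibration is good to about 2 mm. A picture is of the moment at which its call begins.
- bot.hand_in(): hands the job in; it is judged then, once.
The state is a dict: "t": time; "q": joint angles; "joint_vel": joint speeds; "joint_torque": joint torques, N m; "eef_pos": TCP position; "tool_rot": TCP orientation; "contact_force": force on the tool from outside, world axes, zero at the start; "torque": the same for the moment, N m; "gripper_width": opening from 0.0 (shut) to 1.0 (fully open); "grasp_force": force on a finger pad.
Only numpy, scipy, OpenCV 4.12 (cv2) and the standard library are available. Lean on these libraries where they do the work, as an engineer would, in place of code of your own. Each camera call takes 0.05 s, during which the arm holds its last target. There are 200 camera calls.

## Working session

There is one attempt and no reset: what is moved stays moved. The work goes in short steps, Python scripts to look and compute and a shell command to move; the robot and the scene stay as the last step left them, time stands still between calls to the robot, and variables do not carry over. Pictures are saved under pics/ and viewed, at most 14 in all, crops included, and the job is handed in when it is done.

```bash
mkdir -p pics; ls; python3 - <<'E'
from station import bot
import cv2,numpy as np
o=bot.get_obs(); print({k:np.round(v,3).tolist() for k,v in o.items()})
for n in("scene","top"):
    c=bot.read_camera(n); np.savez(f"{n}0.npz",**c)
    cv2.imwrite(f"pics/{n}0.png",c["pixels"][:,:,::-1]); print(n,c["fovy"],c["cx"],c["cy"],np.round(c["pose"],3).tolist())
E
```

```text
pics
{'t': 0.0, 'q': [-1.23, 0.478, 0.022, 1.556, -0.011, 1.109, -0.083], 'joint_vel': [-0.0, -0.0, -0.0, -0.001, -0.002, 0.001, 0.001], 'joint_torque': [0.001, -59.644, 1.608, -28.12, 0.012, 0.009, -0.0], 'eef_pos': [0.293, 0.608, 0.23], 'tool_rot': [-0.0, 0.222, 0.975, -0.001], 'contact_force': [0.007, -0.003, 0.298], 'torque': [0.04, 0.06, 0.01], 'grasp_force': 0.0, 'gripper_width': 0.997}
scene 49.002374771821465 322.9181380690911 196.36680687824094 [[-0.49, 0.701, -0.517, 1.063], [0.871, 0.389, -0.298, 0.332], [-0.008, -0.597, -0.802, 0.903], [0.0, 0.0, 0.0, 1.0]]
top 48.17031820643376 320.5643139183983 197.60472446868596 [[0.023, -0.999, 0.041, 0.476], [-1.0, -0.023, 0.018, -0.009], [-0.017, -0.041, -0.999, 1.033], [0.0, 0.0, 0.0, 1.0]]
```

View pics/scene0.png

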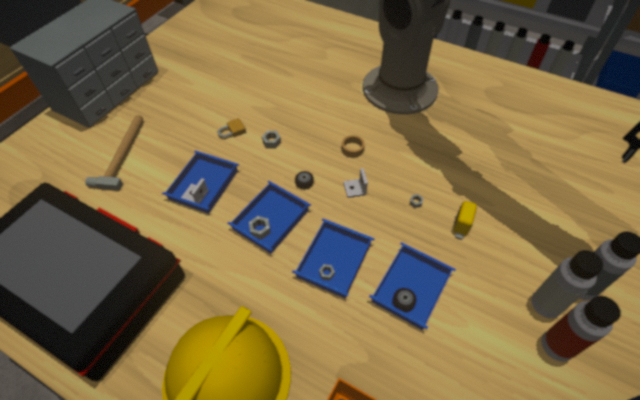

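View pics/top0.png

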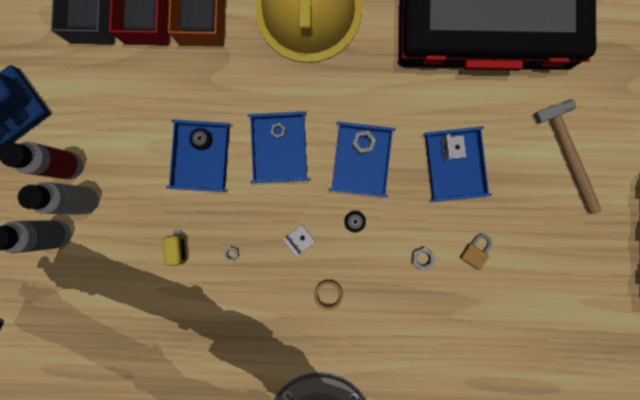

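The top view shows the bins, from left to right: castor (200,157), small nut (279,148), large nut (363,160) and angle (458,163). The loose parts are the small nut (232,254), angle (299,240), castor (355,221) and large nut (423,258). Things to leave alone are the tape (175,248), the padlock (477,252) and a brass ring (328,293). The scene view shows the same layout.

```bash
cat > h.py <<'E'
import numpy as np,cv2
def load(n): return dict(np.load(n))
def cloud(c):
    d=c["depth"];f=200/np.tan(np.radians(float(c["fovy"]))/2)
    v,u=np.mgrid[:400,:640]
    P=np.stack([(u-c["cx"])/f*d,(v-c["cy"])/f*d,d],-1)
    return P@c["pose"][:3,:3].T+c["pose"][:3,3]
def proj(c,p):
    f=200/np.tan(np.radians(float(c["fovy"]))/2)
    q=c["pose"][:3,:3].T@(np.asarray(p)-c["pose"][:3,3]); return q[0]/q[2]*f+c["cx"],q[1]/q[2]*f+c["cy"]
E
python3 - <<'E'
from h import *
for n in("top","scene"):
    c=load(n+"0.npz");W=cloud(c);x,y,z=W[...,0],W[...,1],W[...,2]
    roi=(x>.3)&(x<.75)&(y>-.45)&(y<.45)&(c["depth"]>0)
    t=z[roi&(abs(z)<.006)];print(n,"table",np.median(t),t.std())
    img=c["pixels"].astype(int);blue=roi&(img[...,2]>img[...,0]+50)
    m=(roi&(z>.007)).astype(np.uint8)
    k,L,S,C=cv2.connectedComponentsWithStats(m)
    for i in range(1,k):
        if S[i,4]<25: continue
        s=L==i; zz=z[s]; top=np.percentile(zz,95)
        p=W[s]; 
        r=cv2.minAreaRect((p[:,:2]*1000).astype(np.float32))
        print(S[i,4],np.round(C[i]),"ztop %.3f med %.3f"%(top,np.median(zz)),"rect",np.round(r[0],1),np.round(r[1],1),round(r[2],1),"blue" if (blue&s).sum()>.3*S[i,4] else "", "mid", np.round((p.min(0)+p.max(0))/2,4)[:2])
E
```

```text
top table 0.0006518199134897262 0.002154974421502876
780 [276. 143.] ztop 0.031 med 0.027 rect [630.8 109.5] [158.7 132.2] 4.0 blue mid [0.6313 0.1095]
977 [197. 153.] ztop 0.031 med 0.026 rect [607.8 290.5] [133.  158.3] 87.6 blue mid [0.6082 0.2904]
1019 [364. 152.] ztop 0.031 med 0.028 rect [607.5 -82.3] [132.2 158.7] 84.5 blue mid [ 0.6079 -0.0823]
122 [278. 130.] ztop 0.023 med 0.019 rect [670.5 110.6] [30.5 34.5] 24.7  mid [0.6709 0.1107]
408 [200. 139.] ztop 0.030 med 0.026 rect [645.9 288.7] [48.6 51.8] 55.3  mid [0.6489 0.2918]
1515 [456. 156.] ztop 0.053 med 0.025 rect [ 601.3 -296.3] [158.5 133.1] 7.5 blue mid [ 0.6014 -0.2962]
376 [355. 221.] ztop 0.026 med 0.022 rect [465.5 -68.7] [47.5 47.6] 1.2  mid [ 0.4656 -0.0686]
431 [298. 241.] ztop 0.051 med 0.010 rect [421.1  55.9] [50.  50.2] 39.9  mid [0.4208 0.0557]
674 [174. 249.] ztop 0.060 med 0.056 rect [399.  333.8] [76.7 37.1] 7.1  mid [0.3987 0.3326]
565 [476. 253.] ztop 0.023 med 0.019 rect [ 408.8 -348.6] [51.6 75.3] 58.2  mid [ 0.405  -0.3441]
112 [231. 253.] ztop 0.019 med 0.016 rect [385.9 211.1] [30.  32.9] 41.6 
[... 732 characters left out ...]
.0  mid [0.4219 0.0558]
278 [304. 179.] ztop 0.026 med 0.022 rect [468.2 -68.3] [46.7 48.5] 45.3  mid [ 0.4682 -0.0687]
1452 [267. 217.] ztop 0.031 med 0.025 rect [607.5 -81.9] [134.4 159.9] 84.8  mid [ 0.6071 -0.0817]
103 [416. 200.] ztop 0.019 med 0.016 rect [386.6 209.7] [32.3 31.9] 46.1  mid [0.3867 0.2104]
589 [464. 219.] ztop 0.061 med 0.056 rect [400.6 334.2] [76.  37.7] 7.6  mid [0.4002 0.3336]
1068 [333. 255.] ztop 0.031 med 0.026 rect [630.3 108.5] [161.1 134.9] 4.2 blue mid [0.6301 0.1079]
1490 [409. 287.] ztop 0.031 med 0.027 rect [607.1 289.8] [133.8 160.7] 87.8 blue mid [0.607  0.2898]
161 [326. 272.] ztop 0.023 med 0.019 rect [671.2 110.4] [35.9 33.7] 72.8  mid [0.6696 0.1094]
```

```bash
python3 - <<'E'
from h import *
c=load("top0.npz");i=c["pixels"][:,:,::-1]
a=cv2.resize(i[205:285,215:445],None,fx=3.4,fy=3.4,interpolation=cv2.INTER_CUBIC)
b=cv2.resize(i[105:210,160:500],None,fx=2.3,fy=2.3,interpolation=cv2.INTER_CUBIC)
a=a[:,:782];b=b[:,:782];cv2.imwrite("pics/c1.png",np.vstack([a,b]))
E
```

```text
(no output)
```

View pics/c1.png

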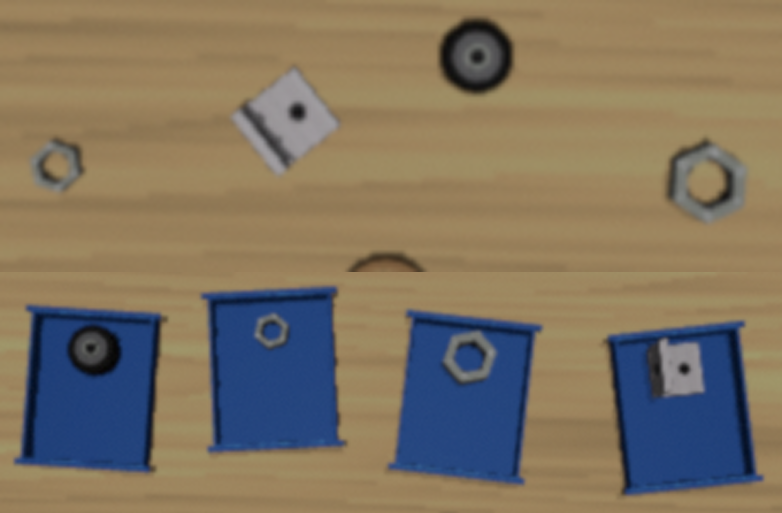

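The crop confirms the parts and the matching samples. The angle's upright leg is on its lower-left edge, around (262,137). The two cameras agree to about 2 mm, so I'll refine the nut orientations and plan the moves.

```bash
cat > go.py <<'E'
# usage: go.py x y z toolY_deg [x y z deg ...] (m): prints shifts in tool cm / spin from present pose
import sys,numpy as np
from station import bot
from scipy.spatial.transform import Rotation as R
o=bot.get_obs();r=R.from_quat(np.roll(o["tool_rot"],-1));M=r.as_matrix()
a=np.degrees(np.arctan2(M[1,1],M[0,1]))
print("t %.2f p %s yang %.1f q %s F %s w %.3f g %.1f"%(o["t"],np.round(o["eef_pos"],4),a,np.round(o["q"],2),np.round(o["contact_force"],1),o["gripper_width"],o["grasp_force"]))
v=np.array(sys.argv[1:],float).reshape(-1,4)
for x,y,z,d in v:
    s=M.T@(np.array([x,y,z])-o["eef_pos"])*100
    print(np.round(s,2).tolist(),"spin %.3f"%-np.radians((d-a+180)%360-180))
E
python3 - <<'E'
from h import *
for nm,cx,cy,w in(("large",.387,-.224,.023),("small",.3863,.2103,.015)):
  for n in("top","scene"):
    c=load(n+"0.npz");W=cloud(c).reshape(-1,3)
    p=W[(np.hypot(W[:,0]-cx,W[:,1]-cy)<.04)&(W[:,2]>.008)][:,:2]
    A=np.arange(60);E=[]
    for a in A:
        e=[np.ptp(p@[np.cos(t),np.sin(t)]) for t in np.radians(a+np.array([0,60,120]))];E.append(sum(e))
    E=np.array(E);b=E<E.min()+.0015
    print(nm,n,A[E.argmin()],A[b].tolist(),E.min()/3*1000)
E
python3 go.py .60 .20 .15 87 .50 -.15 .12 87 .387 -.224 .08 87
```

```text
large top 26 [24, 25, 26, 27, 28] 46.36549290659589
large scene 28 [25, 26, 27, 28, 29, 30, 31] 48.66059806792389
small top 42 [38, 39, 40, 41, 42, 43, 44, 45, 46] 30.26882814743312
small scene 46 [39, 40, 41, 42, 43, 44, 45, 46, 47, 48, 49, 50] 31.531351453575432
t 0.10 p [0.2926 0.6077 0.2304] yang 64.3 q [-1.23  0.48  0.02  1.56 -0.01  1.11 -0.08] F [ 0.8 -0.6 -0.3] w 1.000 g 0.0
[-45.38, -23.38, 8.08] spin -0.396
[-51.55, -59.25, 11.14] spin -0.396
[-44.58, -70.82, 15.16] spin -0.396
```

```bash
python3 -m jog '[[-45.4,-23.4,8,-0.4],[-45.4,-23.4,8,-0.4],[-45.4,-23.4,8,-0.4],[-45.4,-23.4,8,-0.4],[-45.4,-23.4,8,-0.4],[-45.4,-23.4,8,-0.4],[-45.4,-23.4,8,-0.4],[-45.4,-23.4,8,-0.4],[-45.4,-23.4,8,-0.4],[-45.4,-23.4,8,-0.4],[-45.4,-23.4,8,-0.4],[-45.4,-23.4,8,-0.4],[-51.5,-59.2,11,-0.4],[-51.5,-59.2,11,-0.4],[-51.5,-59.2,11,-0.4],[-51.5,-59.2,11,-0.4],[-51.5,-59.2,11,-0.4],[-51.5,-59.2,11,-0.4],[-51.5,-59.2,11,-0.4],[-51.5,-59.2,11,-0.4]]' -0.6 60; python3 go.py .387 -.224 .06 87 .387 -.224 .002 87
```

```text
t: 1.77
eef_pos: [0.5089, -0.1102, 0.1247]
tool_rot: [-0.0, 0.024, 1.0, 0.0]
contact_force: [0.9, 0.2, 0.3]
gripper_width: 0.802
grasp_force: 0.0
t 1.77 p [ 0.5089 -0.1102  0.1247] yang 87.2 q [-0.01  0.36  0.12  2.03 -0.06  0.76  1.67] F [0.9 0.2 0.3] w 0.802 g 0.0
[11.63, -11.96, 6.47] spin 0.004
[11.62, -11.96, 12.27] spin 0.004
```

```bash
python3 -m jog '[[11.3,-11,6.2,0],[11.3,-11,6.2,0],[11.3,-11,6.2,0],[11.3,-11,6.2,0],[11.3,-11,6.2,0],[11.3,-11,6.2,0],[11.3,-11,6.2,0],[11.3,-11,6.2,0]]'; python3 go.py .387 -.224 .002 87
```

```text
t: 2.43
eef_pos: [0.3936, -0.2121, 0.0634]
tool_rot: [0.001, 0.023, 1.0, -0.0]
contact_force: [1.0, 0.1, 0.5]
gripper_width: 0.799
grasp_force: 0.0
t 2.43 p [ 0.3936 -0.2121  0.0634] yang 87.3 q [ 0.24  0.37  0.13  2.23 -0.09  0.55  1.97] F [1.  0.1 0.5] w 0.799 g 0.0
[0.61, -1.22, 6.14] spin 0.006
```

```bash
python3 -m jog '[[0.6,-1.2,0,0],[0.6,-1.2,0,0],[0.6,-1.2,3,0],[0.6,-1.2,5,0],[0.6,-1.2,6,0],[0.6,-1.2,6.1,0],[0.6,-1.2,6.1,0],[0.6,-1.2,6.1,0]]'; python3 go.py .387 -.224 .002 87
```

```text
t: 3.1
eef_pos: [0.3861, -0.2245, 0.0026]
tool_rot: [0.001, 0.024, 1.0, -0.0]
contact_force: [0.7, -1.0, -0.4]
gripper_width: 0.801
grasp_force: 0.0
t 3.10 p [ 0.3861 -0.2245  0.0026] yang 87.2 q [ 0.3   0.5   0.1   2.25 -0.12  0.4   2.03] F [ 0.7 -1.  -0.4] w 0.801 g 0.0
[-0.09, 0.05, 0.06] spin 0.004
```

Close on the nut and check.

```bash
python3 -m jog '[[0,0,0,0],[0,0,0,0],[0,0,0,0],[0,0,0,0],[0,0,0,0],[0,0,0,0],[0,0,0,0],[0,0,0,0],[0,0,-1,0],[0,0,-3,0],[0,0,-3,0]]' 1 60; python3 go.py .5737 -.0787 .06 84.5
```

```text
t: 4.02
eef_pos: [0.3866, -0.2253, 0.0348]
tool_rot: [0.002, 0.025, 1.0, -0.001]
contact_force: [0.7, 0.4, -1.4]
gripper_width: 0.527
grasp_force: 62.3
t 4.02 p [ 0.3866 -0.2253  0.0348] yang 87.2 q [ 0.29  0.43  0.12  2.24 -0.11  0.47  2.02] F [ 0.7  0.4 -1.4] w 0.527 g 62.3
[-17.97, 15.57, -2.47] spin 0.047
```

```bash
python3 -m jog '[[0,0,-3.5,0],[-2,2,-4,0.05],[-18,15.6,-4,0.05],[-18,15.6,-4,0.05],[-18,15.6,-4,0.05],[-18,15.6,-4,0.05],[-18,15.6,-4,0.05],[-18,15.6,-4,0.05],[-18,15.6,-4,0.05],[-18,15.6,-4,0.05],[-18,15.6,-4,0.05],[-18,15.6,-4,0.05]]'; python3 go.py .5737 -.0787 .04 84.5  .5737 -.0787 .0075 84.5
```

```text
t: 5.02
eef_pos: [0.5713, -0.0791, 0.0719]
tool_rot: [-0.0, 0.051, 0.999, -0.0]
contact_force: [-0.2, 0.5, -1.2]
gripper_width: 0.523
grasp_force: 62.5
t 5.02 p [ 0.5713 -0.0791  0.0719] yang 84.2 q [-0.08  0.52  0.14  1.93 -0.1   0.7   1.59] F [-0.2  0.5 -1.2] w 0.523 g 62.5
[-0.24, 0.06, 3.19] spin -0.005
[-0.24, 0.06, 6.44] spin -0.005
```

```bash
python3 -m jog '[[-0.2,0,2.5,0],[-0.2,0,4.5,0],[-0.2,0,5.8,0],[-0.2,0,6.2,0],[-0.2,0,6.4,0],[-0.2,0,6.45,0],[-0.2,0,6.45,0],[-0.2,0,6.45,0]]'; python3 go.py
```

```text
t: 5.68
eef_pos: [0.5753, -0.0778, 0.0084]
tool_rot: [0.001, 0.049, 0.999, 0.0]
contact_force: [-0.2, 0.2, -1.7]
gripper_width: 0.526
grasp_force: 62.7
t 5.68 p [ 0.5753 -0.0778  0.0084] yang 84.3 q [-0.06  0.62  0.11  1.94 -0.12  0.58  1.61] F [-0.2  0.2 -1.7] w 0.526 g 62.7
```

```bash
python3 -m jog '[[0,0,0.1,0],[0,0,0.15,0],[0,0,0.15,0]]';  python3 -m jog '[[0,0,0,0],[0,0,0,0],[0,0,0,0],[0,0,0,0],[0,0,0,0],[0,0,-2,0],[0,0,-5,0],[0,0,-8,0],[0,0,-8,0],[0,0,-8,0]]' -0.5; python3 go.py .47 .1 .10 103 .3865 .2103 .06 103
```

```text
t: 5.93
eef_pos: [0.5753, -0.0777, 0.0071]
tool_rot: [0.001, 0.049, 0.999, 0.0]
contact_force: [-1.2, 0.5, 6.0]
gripper_width: 0.521
grasp_force: 63.5
t: 6.77
eef_pos: [0.576, -0.0778, 0.0877]
tool_rot: [0.002, 0.049, 0.999, 0.0]
contact_force: [-0.2, -0.2, -1.4]
gripper_width: 0.749
grasp_force: 0.0
t 6.77 p [ 0.576  -0.0778  0.0877] yang 84.3 q [-0.08  0.5   0.14  1.91 -0.1   0.73  1.59] F [-0.2 -0.2 -1.4] w 0.749 g 0.0
[12.3, 16.65, -1.28] spin -0.326
[21.71, 26.8, 2.69] spin -0.326
```

```bash
python3 -m jog '[[21.7,26.8,-1,-0.33],[21.7,26.8,-1,-0.33],[21.7,26.8,-1,-0.33],[21.7,26.8,-1,-0.33],[21.7,26.8,-1,-0.33],[21.7,26.8,-1,-0.33],[21.7,26.8,-1,-0.33],[21.7,26.8,-1,-0.33],[21.7,26.8,-1,-0.33],[21.7,26.8,-1,-0.33],[21.7,26.8,2.7,-0.33],[21.7,26.8,2.7,-0.33],[21.7,26.8,2.7,-0.33],[21.7,26.8,2.7,-0.33]]' -0.3; python3 go.py .3865 .2103 .001 103
```

```text
t: 7.93
eef_pos: [0.3852, 0.2093, 0.059]
tool_rot: [-0.001, -0.114, 0.993, -0.001]
contact_force: [0.0, -0.1, 0.6]
gripper_width: 0.653
grasp_force: 0.0
t 7.93 p [0.3852 0.2093 0.059 ] yang 103.1 q [-0.62  0.37 -0.02  2.24  0.02  0.54  1.14] F [ 0.  -0.1  0.6] w 0.653 g 0.0
[-0.16, 0.08, 5.8] spin 0.003
```

```bash
python3 -m jog '[[-0.1,0.1,2,0],[-0.1,0.1,4,0],[-0.1,0.1,5.5,0],[-0.1,0.1,5.8,0],[-0.1,0.1,5.8,0],[-0.1,0.1,5.8,0]]';python3 go.py;  python3 -m jog '[[0,0,0,0],[0,0,0,0],[0,0,0,0],[0,0,0,0],[0,0,0,0],[0,0,0,0],[0,0,0,0],[0,0,0,0],[0,0,-1,0],[0,0,-3,0],[0,0,-3,0]]' 1 50; python3 go.py .5966 .1066 .06 94
```

```text
t: 8.43
eef_pos: [0.3867, 0.2117, 0.002]
tool_rot: [0.001, -0.115, 0.993, 0.0]
contact_force: [0.1, 0.3, -0.2]
gripper_width: 0.647
grasp_force: 0.0
t 8.43 p [0.3867 0.2117 0.002 ] yang 103.2 q [-0.63  0.49 -0.02  2.26  0.02  0.39  1.14] F [ 0.1  0.3 -0.2] w 0.647 g 0.0
t: 9.35
eef_pos: [0.3873, 0.2125, 0.0338]
tool_rot: [0.002, -0.115, 0.993, 0.001]
contact_force: [0.8, 0.2, -0.2]
gripper_width: 0.333
grasp_force: 50.1
t 9.35 p [0.3873 0.2125 0.0338] yang 103.2 q [-0.63  0.42 -0.02  2.25  0.02  0.47  1.14] F [ 0.8  0.2 -0.2] w 0.333 g 50.1
[-17.96, -15.09, -2.57] spin 0.161
```

```bash
python3 -m jog '[[0,0,-3.5,0],[-2,-2,-4,0.1],[-18,-15.1,-4,0.16],[-18,-15.1,-4,0.16],[-18,-15.1,-4,0.16],[-18,-15.1,-4,0.16],[-18,-15.1,-4,0.16],[-18,-15.1,-4,0.16],[-18,-15.1,-4,0.16],[-18,-15.1,-4,0.16],[-18,-15.1,-4,0.16],[-18,-15.1,-4,0.16]]'; python3 go.py .5966 .1066 .0065 94
```

```text
t: 10.35
eef_pos: [0.5943, 0.1072, 0.071]
tool_rot: [-0.0, -0.037, 0.999, 0.0]
contact_force: [-0.0, 0.1, -0.0]
gripper_width: 0.333
grasp_force: 50.1
t 10.35 p [0.5943 0.1072 0.071 ] yang 94.2 q [-0.32  0.55  0.05  1.86 -0.04  0.73  1.4 ] F [-0.   0.1 -0. ] w 0.333 g 50.1
[-0.23, -0.08, 6.45] spin 0.003
```

```bash
python3 -m jog '[[-0.2,0,2.5,0],[-0.2,0,4.5,0],[-0.2,0,5.8,0],[-0.2,0,6.2,0],[-0.2,0,6.4,0],[-0.2,0,6.5,0],[-0.2,0,6.5,0],[-0.2,0,6.5,0]]'; python3 go.py
```

```text
t: 11.02
eef_pos: [0.5984, 0.1062, 0.0069]
tool_rot: [0.001, -0.036, 0.999, 0.0]
contact_force: [-0.6, -1.1, 0.1]
gripper_width: 0.335
grasp_force: 50.1
t 11.02 p [0.5984 0.1062 0.0069] yang 94.1 q [-0.31  0.65  0.04  1.87 -0.04  0.62  1.4 ] F [-0.6 -1.1  0.1] w 0.335 g 50.1
```

```bash
python3 -m jog '[[0,0,0.05,0],[0,0,0.1,0],[0,0,0.1,0]]';  python3 -m jog '[[0,0,0,0],[0,0,0,0],[0,0,0,0],[0,0,0,0],[0,0,0,0],[0,0,-2,0],[0,0,-5,0],[0,0,-8,0],[0,0,-8,0],[0,0,-8,0]]' -0.3; python3 go.py .467 -.0687 .06 87.7
```

```text
t: 11.27
eef_pos: [0.5984, 0.1061, 0.0063]
tool_rot: [0.001, -0.035, 0.999, 0.0]
contact_force: [-2.4, -0.2, 7.7]
gripper_width: 0.335
grasp_force: 51.1
t: 12.1
eef_pos: [0.5991, 0.1064, 0.0868]
tool_rot: [0.002, -0.036, 0.999, 0.0]
contact_force: [0.0, -1.0, -0.4]
gripper_width: 0.65
grasp_force: 0.0
t 12.10 p [0.5991 0.1064 0.0868] yang 94.1 q [-0.32  0.53  0.05  1.84 -0.04  0.76  1.4 ] F [ 0.  -1.  -0.4] w 0.650 g 0.0
[14.43, -16.53, 2.61] spin 0.111
```

```bash
python3 -m jog '[[14.4,-16.5,-1,0.11],[14.4,-16.5,-1,0.11],[14.4,-16.5,-1,0.11],[14.4,-16.5,-1,0.11],[14.4,-16.5,-1,0.11],[14.4,-16.5,-1,0.11],[14.4,-16.5,2.6,0.11],[14.4,-16.5,2.6,0.11],[14.4,-16.5,2.6,0.11],[14.4,-16.5,2.6,0.11],[14.4,-16.5,2.6,0.11]]' -0.6; python3 go.py .467 -.0687 .002 88
```

```text
t: 13.02
eef_pos: [0.4667, -0.0681, 0.0597]
tool_rot: [0.001, 0.019, 1.0, 0.0]
contact_force: [0.3, 0.0, -0.1]
gripper_width: 0.803
grasp_force: 0.0
t 13.02 p [ 0.4667 -0.0681  0.0597] yang 87.9 q [-0.06  0.41  0.09  2.17 -0.07  0.56  1.61] F [ 0.3  0.  -0.1] w 0.803 g 0.0
[-0.03, -0.06, 5.77] spin -0.003
```

```bash
python3 -m jog '[[0,0,2,0],[0,0,4,0],[0,0,5.5,0],[0,0,5.8,0],[0,0,5.8,0],[0,0,5.8,0]]';python3 go.py;  python3 -m jog '[[0,0,0,0],[0,0,0,0],[0,0,0,0],[0,0,0,0],[0,0,0,0],[0,0,0,0],[0,0,0,0],[0,0,0,0],[0,0,-1,0],[0,0,-3,0],[0,0,-3,0]]' 1 40; python3 go.py .5735 .2914 .07 87.7
```

```text
t: 13.52
eef_pos: [0.4665, -0.0686, 0.0018]
tool_rot: [0.001, 0.019, 1.0, 0.0]
contact_force: [-0.1, -0.4, -0.7]
gripper_width: 0.795
grasp_force: 0.0
t 13.52 p [ 0.4665 -0.0686  0.0018] yang 87.8 q [-0.04  0.52  0.07  2.19 -0.08  0.43  1.63] F [-0.1 -0.4 -0.7] w 0.795 g 0.0
t: 14.43
eef_pos: [0.4677, -0.069, 0.0341]
tool_rot: [0.002, 0.02, 1.0, -0.0]
contact_force: [0.2, -0.7, -0.4]
gripper_width: 0.561
grasp_force: 42.1
t 14.43 p [ 0.4677 -0.069   0.0341] yang 87.8 q [-0.05  0.46  0.08  2.19 -0.08  0.5   1.62] F [ 0.2 -0.7 -0.4] w 0.561 g 42.1
[-9.18, 36.43, -3.55] spin 0.001
```

```bash
python3 -m jog '[[0,0,-3.5,0],[-1,0,-4.5,0],[-9.2,36.4,-4.5,0],[-9.2,36.4,-4.5,0],[-9.2,36.4,-4.5,0],[-9.2,36.4,-4.5,0],[-9.2,36.4,-4.5,0],[-9.2,36.4,-4.5,0],[-9.2,36.4,-4.5,0],[-9.2,36.4,-4.5,0],[-9.2,36.4,-4.5,0],[-9.2,36.4,-4.5,0],[-9.2,36.4,-4.5,0],[-9.2,36.4,-4.5,0],[-9.2,36.4,-4.5,0]]'; python3 go.py .5735 .2914 .0065 87.7
```

```text
t: 15.68
eef_pos: [0.5718, 0.2893, 0.0759]
tool_rot: [-0.0, 0.02, 1.0, -0.001]
contact_force: [0.1, -0.2, -1.6]
gripper_width: 0.564
grasp_force: 42.0
t 15.68 p [0.5718 0.2893 0.0759] yang 87.7 q [-0.62  0.59  0.07  1.76 -0.06  0.79  1.01] F [ 0.1 -0.2 -1.6] w 0.564 g 42.0
[-0.17, 0.23, 6.94] spin -0.001
```

```bash
python3 -m jog '[[-0.1,0.2,2.5,0],[-0.1,0.2,4.8,0],[-0.1,0.2,6.2,0],[-0.1,0.2,6.7,0],[-0.1,0.2,6.9,0],[-0.1,0.2,7,0],[-0.1,0.2,7,0],[-0.1,0.2,7,0]]'; python3 go.py
```

```text
t: 16.35
eef_pos: [0.5736, 0.2935, 0.0067]
tool_rot: [0.001, 0.02, 1.0, 0.0]
contact_force: [0.6, 0.6, -0.7]
gripper_width: 0.561
grasp_force: 42.1
t 16.35 p [0.5736 0.2935 0.0067] yang 87.8 q [-0.61  0.7   0.06  1.78 -0.06  0.67  1.02] F [ 0.6  0.6 -0.7] w 0.561 g 42.1
```

```bash
python3 -m jog '[[0,0,0.05,0],[0,0,0.1,0],[0,0,0.1,0]]';  python3 -m jog '[[0,0,0,0],[0,0,0,0],[0,0,0,0],[0,0,0,0],[0,0,0,0],[0,0,-2,0],[0,0,-5,0],[0,0,-8,0],[0,0,-8,0],[0,0,-8,0]]' -0.5; python3 - <<'E'
from h import *
from station import bot
for n in("top","scene"):
    c=bot.read_camera(n);np.savez(n+"1.npz",**c);cv2.imwrite(f"pics/{n}1.png",c["pixels"][:,:,::-1])
    W=cloud(c).reshape(-1,3);p=W[(np.hypot(W[:,0]-.421,W[:,1]-.056)<.05)]
    for lo,hi in((.03,.07),(.045,.07),(.005,.012)):
        q=p[(p[:,2]>lo)&(p[:,2]<hi)];r=cv2.minAreaRect((q[:,:2]*1000).astype(np.float32));print(n,len(q),np.round(q.mean(0),4),[np.round(a,1) for a in r])
E
python3 go.py .50 .13 .12 130 .4187 .081 .08 130
```

```text
t: 16.6
eef_pos: [0.5735, 0.2937, 0.0063]
tool_rot: [0.001, 0.019, 1.0, 0.0]
contact_force: [-1.7, -0.2, 7.6]
gripper_width: 0.56
grasp_force: 42.9
t: 17.43
eef_pos: [0.5742, 0.2941, 0.087]
tool_rot: [0.002, 0.019, 1.0, 0.001]
contact_force: [-1.2, 0.4, 0.2]
gripper_width: 0.753
grasp_force: 0.0
top 107 [0.4079 0.071  0.0477] [array([407.8,  71.9]), array([50. ,  8.3]), np.float64(39.5)]
top 88 [0.4076 0.0716 0.0501] [array([407.7,  72. ]), array([50. ,  8.2]), np.float64(40.0)]
top 384 [0.4234 0.0523 0.0083] [array([424.2,  47. ]), array([80.6, 56.2]), np.float64(50.4)]
scene 94 [0.4119 0.0732 0.0457] [array([408.3,  71.5]), array([53.8,  9. ]), np.float64(40.4)]
scene 62 [0.4089 0.0717 0.05  ] [array([407.5,  71. ]), array([51.9,  8.7]), np.float64(40.4)]
scene 251 [0.4251 0.0536 0.0088] [array([428.2,  56. ]), array([74.4, 49. ]), np.float64(47.6)]
t 17.53 p [0.5724 0.2931 0.0843] yang 87.8 q [-0.62  0.59  0.07  1.75 -0.06  0.8   1.01] F [ 0.9  0.5 -0.8] w 0.750 g 0.0
[6.6, -16.58, -3.55] spin -0.737
[14.53, -21.79, 0.46] spin -0.737
```

View pics/top1.png

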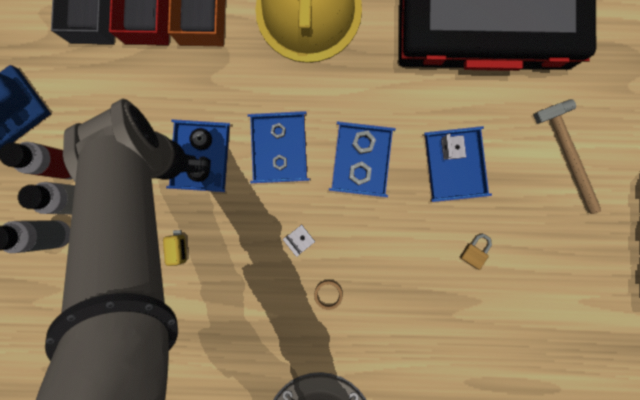

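The large and small nuts lie beside their fellows at (360,173) and (279,162). The castor is under the gripper at (198,168), and the angle is undisturbed at (299,240).

```bash
python3 -m jog '[[6.6,-16.6,-4,-0.74],[6.6,-16.6,-4,-0.74],[6.6,-16.6,-4,-0.74],[6.6,-16.6,-4,-0.74],[6.6,-16.6,-4,-0.74],[6.6,-16.6,-4,-0.74],[14.6,-21.9,-1,-0.74],[14.6,-21.9,-1,-0.74],[14.6,-21.9,-1,-0.74],[14.6,-21.9,-1,-0.74],[14.6,-21.9,-1,-0.74],[14.6,-21.9,-1,-0.74],[14.6,-21.9,-1,-0.74]]' -0.2; python3 go.py .417 .0795 .014 130
```

```text
t: 18.62
eef_pos: [0.4198, 0.081, 0.095]
tool_rot: [0.001, -0.344, 0.939, 0.0]
contact_force: [-0.1, 0.8, 0.0]
gripper_width: 0.601
grasp_force: 0.0
t 18.62 p [0.4198 0.081  0.095 ] yang 130.2 q [-0.25  0.28 -0.1   2.24  0.05  0.62  1.89] F [-0.1  0.8  0. ] w 0.601 g 0.0
[0.32, 0.06, 8.1] spin 0.004
```

```bash
python3 -m jog '[[0.3,0,0,0],[0.3,0.1,2.5,0],[0.3,0.1,5,0],[0.3,0.1,7,0],[0.3,0.1,8,0],[0.3,0.1,8.1,0],[0.3,0.1,8.1,0],[0.3,0.1,8.1,0]]';python3 go.py .417 .0795 .014 130
```

```text
t: 19.28
eef_pos: [0.4162, 0.0793, 0.0144]
tool_rot: [0.0, -0.344, 0.939, 0.0]
contact_force: [-1.3, 0.2, 0.4]
gripper_width: 0.601
grasp_force: 0.0
t 19.28 p [0.4162 0.0793 0.0144] yang 130.2 q [-0.27  0.45 -0.08  2.29  0.08  0.41  1.86] F [-1.3  0.2  0.4] w 0.601 g 0.0
[-0.08, -0.04, 0.04] spin 0.003
```

```bash
python3 -m jog '[[0,0,0,0],[0,0,0,0],[0,0,0,0],[0,0,0,0],[0,0,0,0],[0,0,0,0],[0,0,0,0],[0,0,0,0],[0,0,0,0],[0,0,0,0]]' 1 80;python3 -m jog '[[0,0,-1,0],[0,0,-3,0],[0,0,-6,0],[0,0,-9,0],[0,0,-9,0],[0,0,-9,0]]'; python3 go.py .50 -.10 .10 97.25 .5763 -.278 .10 97.25
```

```text
t: 20.12
eef_pos: [0.416, 0.0791, 0.0146]
tool_rot: [0.001, -0.343, 0.939, -0.0]
contact_force: [-1.8, -0.2, 6.4]
gripper_width: 0.084
grasp_force: 78.3
t: 20.62
eef_pos: [0.4165, 0.0792, 0.1051]
tool_rot: [0.002, -0.343, 0.939, -0.0]
contact_force: [-0.1, -0.5, -2.6]
gripper_width: 0.086
grasp_force: 78.2
t 20.62 p [0.4165 0.0792 0.1051] yang 130.2 q [-0.25  0.26 -0.1   2.24  0.04  0.64  1.89] F [-0.1 -0.5 -2.6] w 0.086 g 78.2
[5.18, -19.08, 0.52] spin 0.574
[10.82, -37.6, 0.53] spin 0.574
```

```bash
python3 -m jog '[[5.2,-19.1,0,0.57],[5.2,-19.1,0,0.57],[5.2,-19.1,0,0.57],[5.2,-19.1,0,0.57],[5.2,-19.1,0,0.57],[10.8,-37.6,0,0.57],[10.8,-37.6,0,0.57],[10.8,-37.6,0,0.57],[10.8,-37.6,0,0.57],[10.8,-37.6,0,0.57],[10.8,-37.6,0,0.57],[10.8,-37.6,0,0.57],[10.8,-37.6,0,0.57],[10.8,-37.6,0,0.57]]'; python3 go.py .5763 -.278 .02 97.25; python3 - <<'E'
from h import *
from station import bot
c=bot.read_camera("scene");cv2.imwrite("pics/scene2.png",cv2.resize(c["pixels"][100:300,120:440,::-1],None,fx=2.4,fy=2.4))
E
```

```text
t: 21.78
eef_pos: [0.5747, -0.2758, 0.1024]
tool_rot: [-0.001, -0.067, 0.998, 0.001]
contact_force: [0.1, -0.1, -2.9]
gripper_width: 0.081
grasp_force: 79.0
t 21.78 p [ 0.5747 -0.2758  0.1024] yang 97.6 q [ 0.26  0.56  0.13  1.76 -0.09  0.83  2.13] F [ 0.1 -0.1 -2.9] w 0.081 g 79.0
[-0.15, -0.26, 8.24] spin 0.007
```

View pics/scene2.png

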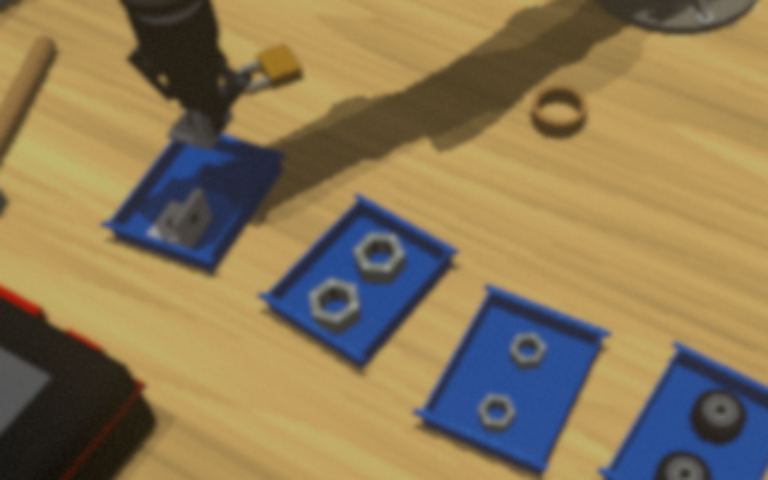

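The castor, the small nut and the large nut all lie flat beside their fellows. The cleat is held at about (200,125) over its bin, so I'll lower it.

```bash
python3 -m jog '[[-0.1,-0.2,0,0],[-0.1,-0.2,3,0],[-0.1,-0.2,5.5,0],[-0.1,-0.2,7.3,0],[-0.1,-0.2,7.9,0],[-0.1,-0.2,8.1,0],[-0.1,-0.2,8.1,0],[-0.1,-0.2,8.1,0]]'; python3 go.py .5763 -.278 .0186 97.25
```

```text
t: 22.5
eef_pos: [0.5779, -0.2802, 0.0243]
tool_rot: [0.001, -0.066, 0.998, -0.0]
contact_force: [0.2, -1.0, -3.6]
gripper_width: 0.079
grasp_force: 78.8
t 22.50 p [ 0.5779 -0.2802  0.0243] yang 97.5 q [ 0.28  0.67  0.11  1.78 -0.11  0.69  2.15] F [ 0.2 -1.  -3.6] w 0.079 g 78.8
[0.13, 0.23, 0.57] spin 0.005
```

```bash
python3 -m jog '[[0,0,0.3,0],[0,0,0.5,0],[0,0,0.5,0],[0,0,0.5,0]]'; python3 -m jog '[[0,0,0.08,0],[0,0,0.12,0],[0,0,0.12,0]]'; python3 go.py .5763 -.278 .0186 97.25
```

```text
t: 22.83
eef_pos: [0.5778, -0.2801, 0.0187]
tool_rot: [0.001, -0.066, 0.998, -0.0]
contact_force: [1.0, 0.1, 0.7]
gripper_width: 0.08
grasp_force: 79.4
t: 23.08
eef_pos: [0.5778, -0.2801, 0.0187]
tool_rot: [0.001, -0.066, 0.998, -0.0]
contact_force: [-2.4, 1.2, 10.8]
gripper_width: 0.083
grasp_force: 81.6
t 23.08 p [ 0.5778 -0.2801  0.0187] yang 97.5 q [ 0.28  0.68  0.11  1.78 -0.11  0.68  2.15] F [-2.4  1.2 10.8] w 0.083 g 81.6
[0.12, 0.23, 0.01] spin 0.005
```

```bash
python3 -m jog '[[0,0,0,0],[0,0,0,0],[0,0,0,0],[0,0,0,0],[0,0,0,0],[0,0,-2,0],[0,0,-5,0],[0,0,-9,0],[0,0,-13,0],[0,0,-16,0],[0,20,-16,0],[0,20,-16,0],[0,20,-16,0],[0,20,-16,0],[0,20,-16,0],[0,20,-16,0],[0,20,-16,0],[0,20,-16,0]]' 0; python3 - <<'E'
from h import *
from station import bot
for n in("top","scene"):
    c=bot.read_camera(n);np.savez(n+"3.npz",**c);cv2.imwrite(f"pics/{n}3.png",cv2.resize(c["pixels"][:,:,::-1][90:290,130:530],None,fx=2,fy=2) if n=="top" else cv2.resize(c["pixels"][:,:,::-1][100:330,150:500],None,fx=2.2,fy=2.2))
    W=cloud(c).reshape(-1,3)
    for nm,(x,y) in dict(angle=(.5676,-.3003),large=(.5737,-.0787),small=(.5966,.1066),castor=(.5735,.2914)).items():
        p=W[(np.hypot(W[:,0]-x,W[:,1]-y)<.037)&(W[:,2]>.0095)]
        if len(p)<9: continue
        r=cv2.minAreaRect((p[:,:2]*1000).astype(np.float32));print(n,nm,[np.round(a,1) for a in r],np.percentile(p[:,2],[10,50,97]).round(4))
E
```

```text
t: 24.58
eef_pos: [0.5507, -0.0824, 0.1768]
tool_rot: [0.0, -0.065, 0.998, -0.0]
contact_force: [-0.8, -0.5, 0.5]
gripper_width: 0.499
grasp_force: 0.0
top angle [array([ 574.4, -304.6]), array([59.2, 57.2]), np.float64(7.7)] [0.011  0.0143 0.0557]
top large [array([564.8, -77.8]), array([73.2, 56.1]), np.float64(84.0)] [0.5311 0.5442 0.566 ]
top small [array([591.3, 104.5]), array([43.9, 29.8]), np.float64(5.0)] [0.0137 0.0199 0.0236]
top castor [array([573.3, 292.4]), array([50.9, 48.8]), np.float64(83.2)] [0.0215 0.0259 0.0301]
scene angle [array([ 569.9, -300.8]), array([59.2, 60.1]), np.float64(83.8)] [0.0113 0.0226 0.0561]
scene large [array([570.5, -79.1]), array([63.9, 73.8]), np.float64(7.1)] [0.2296 0.4208 0.5447]
scene small [array([587.6, 103.8]), array([54.1, 30.4]), np.float64(9.0)] [0.0118 0.0196 0.0235]
scene castor [array([575.1, 292.8]), array([47. , 48.9]), np.float64(11.6)] [0.0182 0.0265 0.0299]
```

View pics/top3.png

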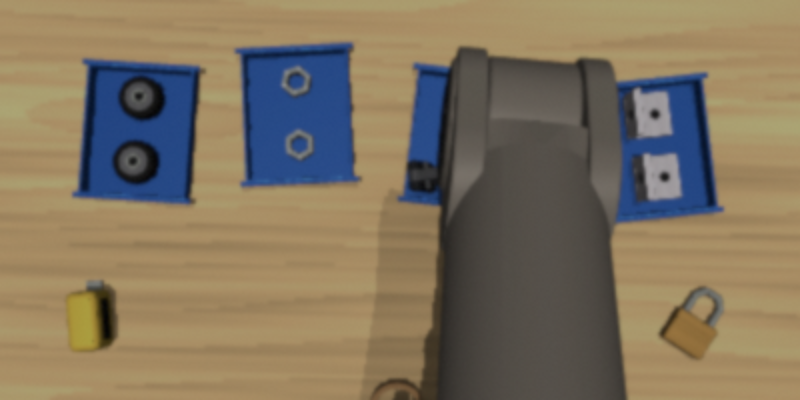

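View pics/scene3.png

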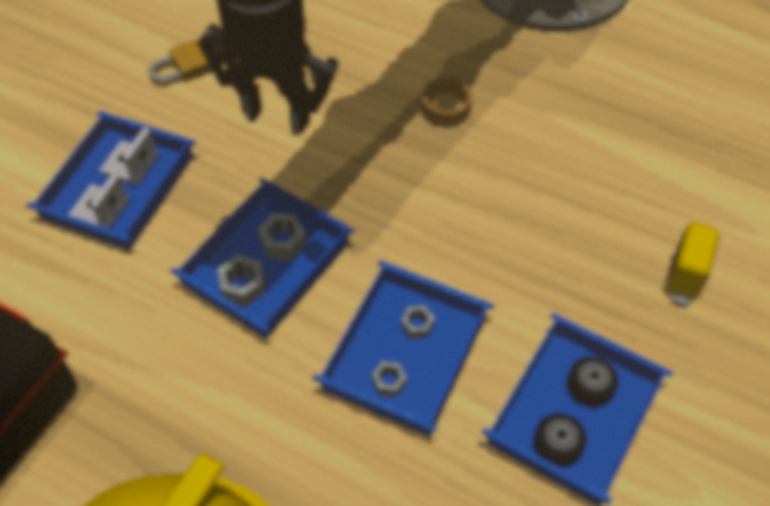

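All four parts lie flat beside their fellows: the cleats at (655,145) in the top crop, and the nuts and wheels in the scene crop. The padlock and tape are unmoved and the gripper is clear, so I'm handing in.

```bash
python3 -c "
from station import bot
print(bot.hand_in())"
```

```text
the job is handed in; nothing more can be done
None
```

The large nut, small nut, castor wheel and angle cleat each lie flat in their matching bin beside the sample; the tape measure and padlock were not touched, and the job was handed in at about 25 s of robot time (the hand-in returned no verdict).

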